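# Prise open the sample box and hang the sample pot on the stall rail

## Robot

A 6-joint arm with a two-finger parallel gripper is mounted at the origin on the work surface. World frame = base frame: x ahead of the robot, y to its left, z up, the work surface at z = 0. Lengths are in mm, angles in rad, forces in N, time in s.
With the tool pointing down it reaches from about 300 to 775 mm from the base axis. Payload 14.6 kg.
Tool frame: the origin (TCP) lies at the very end of the fingers, on their centre line; the grasp point (between the pads) lies 19 mm behind it; z points along the fingers, y is the line along which they close (so a half turn about z gives the same grasp; the last joint's range is limited). The gripper opens to 94 mm and grips with 3 to 60 N. Pads are 16 mm wide; open, the fingers measure 119 mm over their backs; the gripper's body (75 mm by 177 mm) begins 78 mm behind the grasp point.
Start: joints at [-1.351, 0.3, 1.521, -0, 1.321, -0.067], TCP at [155.579, -527.526, 166.646] pointing down, gripper open.
Joint ranges: [-3.03, 3.03], [-0.79, 2.21], [0.23, 2.52], [-1.04, 4.18], [0, 3.07], [-2.55, 2.55]. Speed limits (rad/s): [2.22, 2.22, 2.57, 3.14, 3.14, 3.14].

## Interface

Orientations are given as [roll, pitch, yaw] about the fixed x, y, z axes, in that order (R = Rz(yaw) Ry(pitch) Rx(roll)).
In Python, from cell import manip gives the robot as it stands.
- The arm moves only by the tool servo_tool, never from a script. Its argument "rows" is a list of rows, each a list of 7 numbers: the turn, a rotation vector about the world's x, y, z in degrees, then the shift along the world's x, y, z in mm, then the closure, from 0 (fully open) to 1 (shut). In form: [[rx, ry, rz, dx, dy, dz, fingers], ...]. A call has 1 to 20 rows; each row shifts and turns the commanded pose from where the row before left it; what a row does not reach is not made up. A row lasts 1/8 s, in which the tool goes at most 62.5 mm and 10.7 degrees, less where a joint would pass 70% of its speed; a pose out of reach is approached as far as the arm can. A call with a gripper value outside its range is refused whole. The fingers move at their own pace and stop on an object; "grip_force" is the grip in N (left out, the last holds). Time passes only in rows, so rows that do not move let the fingers close. It gives the time, the measured TCP pose, the force, the opening and the grip force at its end, in the units of the state.
- manip.read_state(): the state, without advancing time (a new reading comes with each control period).
- manip.camera(name): name is "scene" or "side" or "wrist"; returns the picture (384x512x3 uint8, red, green, blue); there is no depth.
- manip.camera_info(name): a dict with "fx", "fy", "cx", "cy" (pixels), "D" ([k1, k2, p1, p2, k3] as OpenCV has them; the pictures are not rectified), "position" and "rotation" of the camera in the world; the wrist camera has in their place "T_tool_cam" (4x4, takes a point from camera to tool coordinates, whose origin is the TCP and whose axes are the flange's). Camera axes: x right, y down, z forward; pixel columns grow to the right and rows downward; lengths in mm; the calibration is good to about 2 mm. A picture is of the moment at which its call begins: read the wrist's pose just before it. camera_info takes no time and is no camera call.
- manip.sign_off(): hands the job in; it is judged then, once.
The state is a dict: "clock": time; "joints": joint angles; "qd": joint speeds; "effort": joint torques, N m; "eef_pos": TCP position; "eef_rot": TCP orientation; "wrist_force": force on the tool from outside, world axes, zero at the start; "moment": the same for the moment, N m; "finger_gap": finger opening in mm; "finger_force": force on a finger pad.
Only numpy, scipy, OpenCV 4.12 (cv2) and the standard library are available. Lean on these libraries where they do the work, as an engineer would, in place of code of your own. Each camera call takes 0.05 s, during which the arm holds its last target. There are 200 camera calls.

## Task

Slip the blade of the spreading knife under the front edge of the white box's hinged lid and lever the lid up with it (do not touch the lid with the fingers until it is well ajar), swing the lid up to upright or beyond so that it stays open, then lay the knife down flat on its wooden board, without dropping it. After that take the hanging sample pot out of the box, hook it onto the display rail well away from the wide tub (at least 7 cm to one side of its centre, for instance at mid-rail), and slide it along the rail until it hangs centred above the wide tub; let it hang there. Do not shift or knock over the wide tub, the jar, the water bottle or the small cup.

Things in the scene. Friction and masses are not known exactly. Their poses are not given: they have to be found in the camera images.
- case: White plastic box, fixed, 150 x 150 mm outside, 132 mm high, walls 5 mm, inner floor 4 mm above the table. Origin: centre of its underside; x points from its front wall to its hinge side, z up. The front wall (x = -75 mm) has a pry notch in its upper edge, 78 mm wide (y -39 to +39) and 14 mm deep (z 118 to 132), so that a blade can enter under the lid.
- lid: The box's flat white lid, 162 x 154 x 5 mm, 0.12 kg, hinge with light friction along the top of the back wall. Origin: on the hinge line, in the plane of the lid's underside; the lid runs along its own -x to its front edge at x = -162 mm, which overhangs the front wall by 12 mm. Angle of its z from vertical = opening angle (0 shut, stop at 109 degrees). Past upright it stays open.
- knife: Spreading knife on the board: dark wooden handle 95 long x 18 wide x 20 mm high, then a flat steel blade 95 long x 24 wide x 2.5 mm thick, undersides level. Origin: junction of handle and blade, on the underside; x points to the tip (+95 mm; handle end -95 mm), z up. 0.09 kg; centre of mass 20 mm behind the origin, in the handle: a good place to grip, across y.
- knife_tip (a point): Middle of the knife's blade tip.
- board: Pale wooden serving board, fixed, 220 (x) x 80 (y) x 12 mm. Origin: centre of its underside. The knife lies on it at the start and belongs back on it, its middle (junction of handle and blade) near the board's middle.
- pot: Hanging sample pot standing in the box, 120 mm high, 0.11 kg. Closed white pot 58 mm wide, 40 high; steel strap hook 16 mm wide: up at x -13 to -9, across (underside z = 84), down at x +9 to +13 to z = 70, so open towards +x with a 30 mm high gap above the pot (z 40 to 70); on top a grey grip block 18 x 18 x 30 mm (z 90 to 120). Origin: centre of the underside.
- pot_seat (a point): Middle of the underside of the hook's top, 84 mm above the pot's underside: the spot that rests on the rail.
- rail: Steel display rail, fixed: a round horizontal bar 10 mm thick, 340 mm long, along its own y, bar centre 180 mm above the table, on a post (14 mm thick, round foot 70 mm) at each end. Origin: on the table below the bar's middle; x across the bar.
- rail_mid (a point): Middle of the bar, on its centre line.
- wide_tub: Wide round white tub with a flat lid, 94 mm wide, 65 mm high, loose, standing under one half of the rail, left or right: the place to hang the pot above. Origin: centre of its underside.
- jar: Narrow jar with a cap, 48 mm wide, 72 mm high, loose, standing under the other half of the rail; a bystander. Origin: centre of its underside.
- bottle: Water bottle, 64 mm wide, 170 mm high, loose bystander. Origin: centre of its underside.
- cup: Small closed sample cup without a hook, 54 mm wide, 40 mm high, loose bystander on the table. Origin: centre of its underside.
Things that resemble listed ones, but are neither listed nor needed, are in the scene too. Several things have the shape of the knife; the one meant has the colours described above.

How it is judged (in metres and radians):
On the way, in this order (a step that is already met when the one before it is completed fails the run):
1. the lid is levered more than 15 degrees up, resting on the knife (angle between lid's own z axis and vertical above 0.26 rad and contact force between knife and lid above 0.1 N), for 0.05 s.
2. the lid is swung up to upright or beyond (at least 86 degrees) (angle between lid's own z axis and vertical above 1.5 rad), for 0.2 s.
3. the knife lies flat on its board, let go, and the lid still stands open (z of knife in the frame of board between 0.008 and 0.018 m and x of knife in the frame of board between -0.075 and 0.075 m and y of knife in the frame of board between -0.04 and 0.04 m and angle between knife's own z axis and vertical below 0.12 rad and contact force between the fingers and knife below 0.05 N and linear speed of knife below 0.03 m/s and angle between lid's own z axis and vertical above 1.5 rad), for 0.2 s.
4. the pot is hooked onto the rail, more than 60 mm from the wide tub's centre (z of pot_seat in the frame of rail_mid between 0 and 0.012 m and x of pot_seat in the frame of rail_mid between -0.009 and 0.009 m and y of pot_seat in the frame of rail_mid between -0.165 and 0.165 m and horizontal distance between pot_seat and wide_tub above 0.06 m), for 0.2 s.
5. the pot slides along on the rail towards the wide tub (seen on the bar 25 to 55 mm from its centre) (z of pot_seat in the frame of rail_mid between 0 and 0.012 m and x of pot_seat in the frame of rail_mid between -0.009 and 0.009 m and y of pot_seat in the frame of rail_mid between -0.165 and 0.165 m and horizontal distance between pot_seat and wide_tub between 0.025 and 0.055 m).
6. the pot, still on the rail, reaches the wide tub (within 18 mm of its centre) (z of pot_seat in the frame of rail_mid between 0 and 0.012 m and x of pot_seat in the frame of rail_mid between -0.009 and 0.009 m and y of pot_seat in the frame of rail_mid between -0.165 and 0.165 m and horizontal distance between pot_seat and wide_tub below 0.018 m), for 0.2 s.
At the end, for the whole second after the job is handed in: The pot hangs still from the rail by its hook, upright within 11 degrees, within 18 mm of the wide tub's centre seen from above; the lid stands open 86 degrees or more; the knife lies flat and still on the board, its middle within 40 mm (across) and 75 mm (along) of the board's centre (all of step 3 and all of step 6 and angle between pot's own z axis and vertical below 0.2 rad and linear speed of pot below 0.05 m/s); the robot touches nothing.
It fails at once if the fingers touch the lid while it is less than 15 degrees open (contact force between the fingers and lid above 0.3 N and angle between lid's own z axis and vertical below 0.26 rad).
It fails at once if the knife is let go more than 25 mm above the board (z of knife in the frame of board above 0.037 m and contact force between the fingers and knife below 0.02 N).
It fails at once if the wide tub, jar, water bottle or small cup is shifted more than 20 mm or tipped (distance of any of wide_tub, jar, bottle, cup from where it was at the start of the episode above 0.02 m or angle between any of wide_tub, jar, bottle, cup's own z axis and vertical above 0.3 rad).
It also fails if it takes over 67 s, if anything falls off the work surface, if the arm or the gripper's body presses on something with over 40 N, if the wrist force passes 120 N, or if a joint passes its speed limit or range.

## Working session

There is one attempt and no reset: what is moved stays moved. The work goes in short steps, Python scripts to look and compute and a tool call to move; the robot and the scene stay as the last step left them, time stands still between calls to the robot, and variables do not carry over. Pictures are saved under pics/ and viewed, at most 10 in all, crops included, and the job is handed in when it is done.

Besides the shell and the picture viewer there is one more tool, called in YAML: its name, and indented under it one key for each argument. servo_tool: Moves the arm, as the interface text tells. Its arguments: {"type":"object","properties":{"rows":{"type":"array","items":{"type":"array","items":{"type":"number"}}},"grip_force":{"type":"number"}},"required":["rows"]}

```bash
mkdir -p pics; python3 - <<'E'
from cell import manip
import cv2,numpy as np
np.set_printoptions(precision=3,suppress=True)
for n in("scene","side"):
    cv2.imwrite(f"pics/{n}0.png",cv2.cvtColor(manip.camera(n),cv2.COLOR_RGB2BGR))
for n in("scene","side","wrist"): print(n,manip.camera_info(n))
print(manip.read_state())
a=cv2.imread("pics/scene0.png");b=cv2.imread("pics/side0.png")
cv2.imwrite("pics/s0.png",cv2.resize(a,(800,600),interpolation=cv2.INTER_CUBIC))
cv2.imwrite("pics/d0.png",cv2.resize(b,(800,600),interpolation=cv2.INTER_CUBIC))
E
```

```text
scene {'fx': 388.7721048938678, 'fy': 388.7721048938678, 'cx': 251.93004838895146, 'cy': 190.82149781662943, 'D': array([0.005, 0.   , 0.   , 0.   , 0.   ]), 'position': array([1030.96 , -408.85 , 1041.352]), 'rotation': array([-2.536,  0.006,  0.997])}
side {'fx': 355.1770606762937, 'fy': 355.1770606762937, 'cx': 258.3156176633505, 'cy': 193.4195322595012, 'D': array([-0.089,  0.   ,  0.   ,  0.   ,  0.   ]), 'position': array([278.962, 656.735, 786.758]), 'rotation': array([-2.311,  0.006, -2.829])}
wrist {'fx': 273.75846767474786, 'fy': 273.75846767474786, 'cx': 254.18408786733917, 'cy': 192.03274194475037, 'D': array([-0.056,  0.   ,  0.   ,  0.   ,  0.   ]), 'T_tool_cam': array([[   0.001,   -0.972,   -0.234,   67.232],
       [   1.   ,    0.001,   -0.002,   -0.991],
       [   0.002,   -0.234,    0.972, -217.342],
       [   0.   ,    0.   ,    0.   ,    1.   ]])}
{'clock': 0.1, 'joints': array([-1.351,  0.3  ,  1.522, -0.   ,  1.321, -0.067]), 'qd': array([ 0.001, -0.001, -0.002,  0.001,  0.002,  0.001]), 'effort': array([  0.003, -53.263, -35.328,   0.071,   0.023,  -0.   ]), 'eef_pos': array([ 155.509, -527.273,  166.15 ]), 'eef_rot': array([-3.141, -0.   ,  0.287]), 'wrist_force': array([ 0.294,  0.623, -0.293]), 'moment': array([-0.001,  0.021, -0.041]), 'finger_force': 0.0, 'finger_gap': 94.20645318229312}
```

View pics/s0.png

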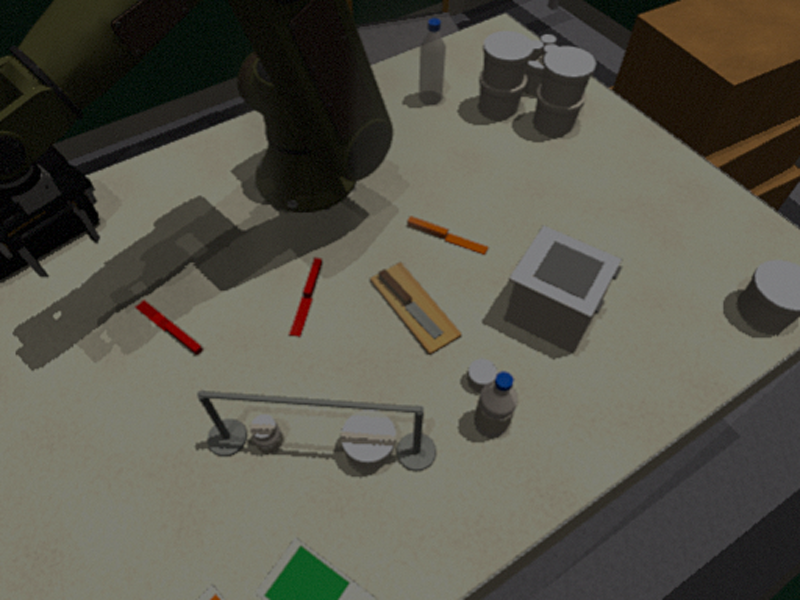

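View pics/d0.png

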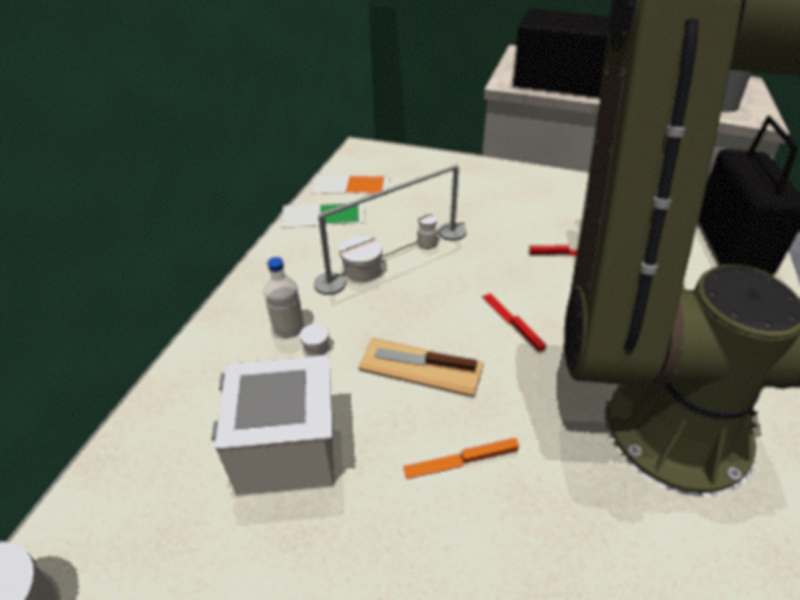

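The scene shows the box at right, the board with the knife in the middle, the rail with tub (on the right half) and jar at the bottom. In the side view the hinge marks are at the lid's left edge (x+ side), so the front faces the robot. Next I triangulate.

```bash
cat > h.py <<'E'
from cell import manip
import cv2,numpy as np
from scipy.spatial.transform import Rotation as R
np.set_printoptions(precision=1,suppress=True)
def cam(n,st=None):
    i=manip.camera_info(n);K=np.array([[i['fx'],0,i['cx']],[0,i['fy'],i['cy']],[0,0,1]])
    if n=='wrist':
        T=np.eye(4);T[:3,:3]=R.from_euler('xyz',st['eef_rot']).as_matrix();T[:3,3]=st['eef_pos'];T=T@i['T_tool_cam'];return K,i['D'],T[:3,3],T[:3,:3]
    return K,i['D'],np.array(i['position']),R.from_euler('xyz',i['rotation']).as_matrix()
def ray(c,uv):
    K,D,p,r=c;q=cv2.undistortPoints(np.array([[uv]],float),K,D)[0,0];return p,r@np.array([q[0],q[1],1])
def onz(c,uv,z):
    p,d=ray(c,uv);return p+d*(z-p[2])/d[2]
def tri(c1,a,c2,b):
    p,d=ray(c1,a);q,e=ray(c2,b);s=np.linalg.lstsq(np.c_[d,-e],q-p,rcond=None)[0];x,y=p+s[0]*d,q+s[1]*e
    return (x+y)/2,np.linalg.norm(x-y)
def proj(c,X):
    K,D,p,r=c;return cv2.projectPoints(np.atleast_2d(np.array(X,float)),cv2.Rodrigues(r.T)[0],-r.T@p,K,D)[0][:,0]
E
python3 - <<'E'
from h import *
S=cam('scene');D=cam('side');f=lambda c,u,v,z:onz(c,((u+.5)/1.5625-.5,(v+.5)/1.5625-.5),z)[:2]
print("lid S",*[f(S,*p,137) for p in[(548,228),(620,264),(583,312),(511,275)]])
print("lid D",*[f(D,*p,137) for p in[(225,366),(330,360),(332,437),(220,443)]])
print("board S",*[f(S,*p,12) for p in[(398,263),(460,332),(432,352),(371,281)]])
print("board D",*[f(D,*p,12) for p in[(372,340),(483,368),(474,393),(360,368)]])
print("knife S",f(S,381,270,30),f(S,439,337,14),"D",f(D,476,362,30),f(D,376,354,14))
print("rail S",f(S,202,394,180),f(S,421,409,180),"D",f(D,322,215,180),f(D,457,169,180))
print("tub",f(S,369,436,65),f(D,361,246,65),"jar",f(S,263,422,72),f(D,428,220,72))
print("cup",f(S,481,372,40),f(D,315,335,40),"bottle",f(S,504,380,168),f(D,276,262,168))
E
```

```text
lid S [526.1 271.4] [668.  324.8] [710.4 192.2] [576.4 137.4]
lid D [722.4 204.9] [570.5 142.5] [511.2 272.7] [654.8 330.8]
board S [356.   30.5] [568.6  38.7] [575.6 -33.9] [365.1 -43.3]
board D [569.7 -28.7] [350.6 -23.4] [353.7  38.3] [566.   44.8]
knife S [363.9 -17.1] [556.2  -3.7] D [364.1 -17.8] [549.2   4.9]
rail S [ 515.9 -438.1] [ 722.7 -166.5] D [ 719.3 -169.5] [ 509.2 -427.8]
tub [ 674.4 -235.6] [ 670.9 -239.6] jar [ 557.1 -375.1] [ 556.9 -369.7]
cup [672.1   7.5] [666.1  16.6] bottle [749.4 -23.7] [745.  -20.7]
```

servo_tool:
  rows:
    - [0,0,-1,25,45,20,0]
    - [0,0,-1,25,45,20,0]
    - [0,0,-1,25,45,20,0]
    - [0,0,-1,25,45,20,0]
    - [0,0,-1,25,45,20,0]
    - [0,0,-1,25,45,20,0]
    - [0,0,-1,25,45,20,0]
    - [0,0,-1,25,45,20,0]
    - [0,0,-1,25,45,20,0]
    - [0,0,-1,25,45,20,0]
    - [0,0,-1,25,45,0,0]
    - [0,0,0,10,45,0,0]
    - [0,0,0,0,0,0,0]
    - [0,0,0,0,0,0,0]
  grip_force: 40

```text
clock: 1.85
eef_pos: [440.5, 12.2, 366.5]
eef_rot: [3.142, 0.0, 0.095]
wrist_force: [-0.3, -0.9, -0.8]
finger_gap: 94.1
finger_force: 0.0
```

```bash
python3 - <<'E'
from h import *
s=manip.read_state();print(s['eef_pos'],np.degrees(s['eef_rot']),s['clock'])
np.savez('w1',**{k:s[k] for k in('eef_pos','eef_rot')})
im=manip.camera('wrist');cv2.imwrite('pics/w1.png',cv2.resize(im[...,::-1],(800,600),interpolation=cv2.INTER_CUBIC))
E
```

```text
[440.5  12.2 366.5] [180.    0.    5.4] 1.85
```

View pics/w1.png

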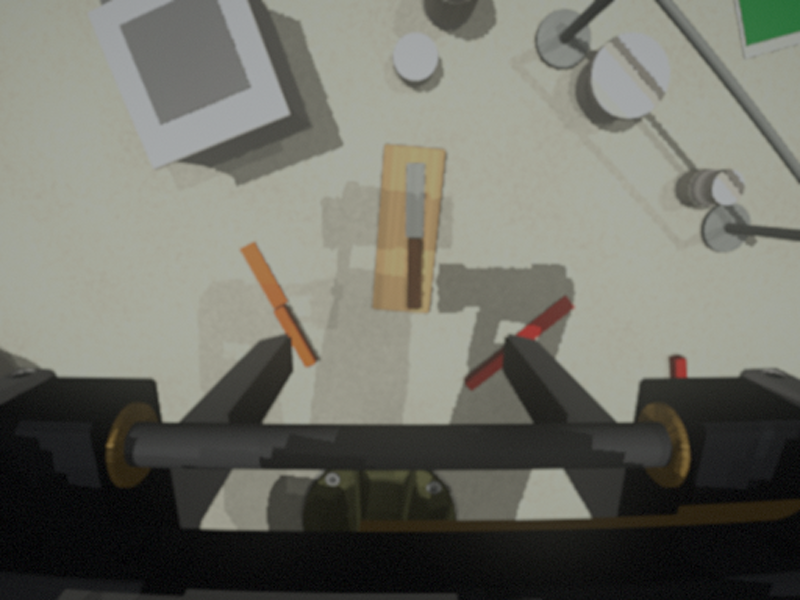

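The wrist view shows the knife's handle end at (414,307) and tip at (415,165). The board corners are (386,145), (446,150), (430,311), (373,307), and the lid's front corners are (155,166) and (292,115).

```bash
python3 - <<'E'
from h import *
W=cam('wrist',np.load('w1.npz'));f=lambda u,v,z:onz(W,((u+.5)/1.5625-.5,(v+.5)/1.5625-.5),z)[:2]
ang=lambda d:np.degrees(np.arctan2(d[1],d[0]))
b=np.array([f(*p,12) for p in[(386,145),(446,150),(430,311),(373,307)]]);print("board",b,b.mean(0),ang(b[0]-b[3]),ang(b[1]-b[2]))
t=f(415,164.5,14.5);h=f(414,308,28);j=f(415,238,14);print("knife",h,j,t,ang(t-h),np.linalg.norm(t-h))
a,c=f(155,166,137),f(292,115,137);e=f(92,17,137);print("lid",a,c,np.linalg.norm(a-c),ang(a-c)-90,"edge",ang(e-a))
e=f(250,0,137);print(ang(e-c))
# lid pose fit: use corners scene+side+wrist
S=cam('scene');D=cam('side')
from scipy.optimize import least_squares
g=lambda L:(np.array(L,float)+.5)/1.5625-.5
obs=[(S,g([(511,275),(548,228),(620,264),(583,312)])),(D,g([(330,360),(332,437),(220,443),(225,366)]))]
cor=np.array([[-162,-77,5],[-162,77,5],[0,77,5],[0,-77,5.]])
def m(p,c=cor):
    r=R.from_euler('z',p[2]).as_matrix();return c@r.T+[p[0],p[1],132]
res=lambda p:np.r_[np.concatenate([(proj(c,m(p))-o).ravel() for c,o in obs]),(proj(W,m(p)[:2])-g([(292,115),(155,166)])).ravel()]
q=least_squares(res,[690,262,.38],loss='soft_l1');print(q.x,np.degrees(q.x[2]),q.fun)
print("front mid",m(q.x,np.array([[-162,0,0.]])))
P=[(586,85),(628,76)]
print("tub",f(630,75,65),"cup",f(416,56,40))
E
```

```text
board [[570.6  41.3]
 [572.  -35.5]
 [358.7 -39. ]
 [356.8  40. ]] [464.5   1.7] 0.34562946065222294 0.9415014982997142
knife [364.9 -15.5] [456.8  -7.7] [550.1   2.1] 5.434555232669943 185.99644552385791
lid [516.5 270.5] [576.7 131.4] 151.52892154773386 23.41386816835363 edge 24.934256536502104
24.36985112546798
[693.8 266.3   0.4] 23.566814370689332 [-1.8  0.9 -2.3 -2.5  1.8 -2.9  4.5  3.  -0.2 -3.9 -1.3 -0.6 -4.8  1.2
  1.2 -2.9  0.3  0.5 -1.   1.2]
front mid [[545.3 201.5 132. ]]
tub [ 671.  -230.3] cup [670.8  14.4]
```

servo_tool:
  rows:
    - [0,0,0,-3,-7,-55,0.3]
    - [0,0,0,0,-7,-55,0.5]
    - [0,0,0,0,-7,-55,0.5]
    - [0,0,0,0,0,-55,0.5]
    - [0,0,0,0,0,-55,0.5]
    - [0,0,0,0,0,-45,0.5]
    - [0,0,0,0,0,-20,0.5]
    - [0,0,0,0,0,-11.5,0.5]
    - [0,0,0,0,0,0,1]
    - [0,0,0,0,0,0,1]
    - [0,0,0,0,0,0,1]
    - [0,0,0,0,0,0,1]
    - [0,0,0,0,0,0,1]
  grip_force: 50

```text
clock: 3.52
eef_pos: [437.7, -8.5, 15.3]
eef_rot: [3.142, -0.0, 0.095]
wrist_force: [-1.1, -0.4, -0.2]
finger_gap: 1.2
finger_force: 0.0
```

```bash
python3 - <<'E'
from h import *
s=manip.read_state();print(s['finger_gap'],s['finger_force'])
im=manip.camera('wrist');cv2.imwrite('pics/w2.png',cv2.resize(im[...,::-1],(800,600),interpolation=cv2.INTER_CUBIC))
a=manip.camera('scene')[140:240,210:320];b=manip.camera('side')[180:280,210:320]
cv2.imwrite('pics/c2.png',np.hstack([cv2.resize(x[...,::-1],(400,364),interpolation=cv2.INTER_CUBIC) for x in(a,b)]))
E
```

```text
1.2305117776271315 0.0
```

View pics/c2.png

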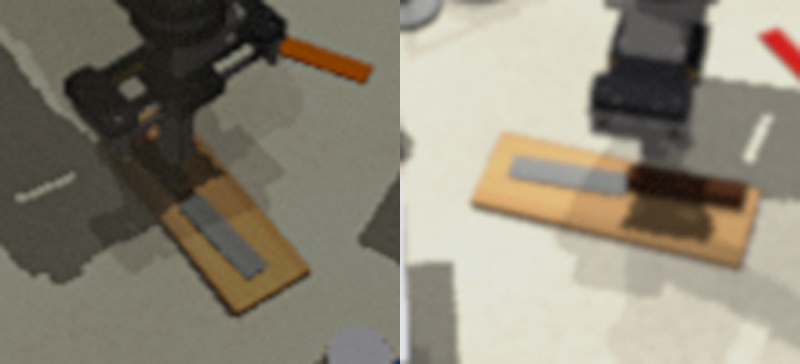

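View pics/w2.png

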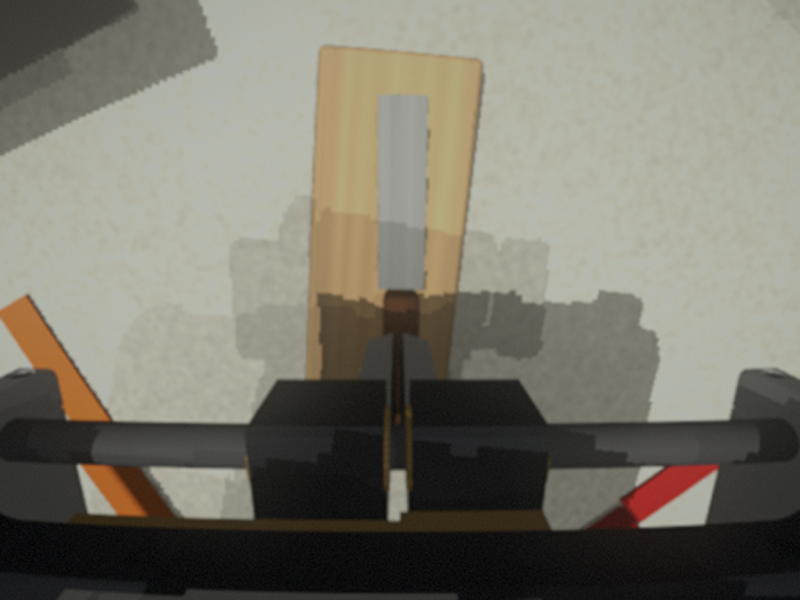

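```bash
python3 - <<'E'
from h import *
s=manip.read_state();p=s['eef_pos'];print(p,s['finger_gap'])
for n in('scene','side'):
    print(n,proj(cam(n),[p,p+[0,0,20],p+[0,0,60]]))
print('wrist',proj(cam('wrist',s),[p,p+[0,0,20],p+[0,0,60]])*1.5625)
E
```

```text
[437.6  -8.5  15.2] 0.35845079516443396
scene [[258.2 189.5]
 [258.3 185.9]
 [258.4 178.4]]
side [[278.4 231.5]
 [278.6 226.8]
 [279.1 217.1]]
wrist [[399.5 326.8]
 [399.7 338.9]
 [400.1 371.6]]
```

```bash
python3 - <<'E'
from h import *
s=manip.read_state();p=s['eef_pos'];W=cam('wrist',s);f=lambda u,v,z:onz(W,((u+.5)/1.5625-.5,(v+.5)/1.5625-.5),z)
for dz in(0,10,20,30):
    g=lambda u,v,z:f(u,v,z-dz)
    print(dz,"board w",np.linalg.norm(g(320,46,12)-g(482,60,12)),"blade",g(403,95,14.5),np.linalg.norm(g(403,95,14.5)-g(403,289,14.5)),np.linalg.norm(g(379,150,14.5)-g(428,150,14.5)))
Rt=R.from_euler('xyz',s['eef_rot']).as_matrix()
for z in(0,-10,-20,-30):print(z,(proj(W,[p+Rt@np.array([x,y,z]) for x in(-8,8) for y in(-12,0,12)])*1.5625).round().tolist())
w=np.load('w1.npz');Rt=R.from_euler('xyz',w['eef_rot']).as_matrix()
print((proj(cam('wrist',w),[w['eef_pos']+Rt@np.array([x,y,z]) for z in(0,-20) for x in(-8,8) for y in(-47,47,59)])*1.5625).round().tolist())
# forward check: joints
print(s['joints'],s['wrist_force'])
E
```

```text
0 board w 77.12404908438336 blade [552.1   1.1  14.5] 94.37713680763618 23.841743005020874
10 board w 80.62146909141151 blade [554.3   1.2   4.5] 98.70602612907251 24.93531577264176
20 board w 84.11888909843965 blade [556.5   1.3  -5.5] 103.03491545050866 26.02888854026263
30 board w 87.61630910546782 blade [558.7   1.4 -15.5] 107.36380477194488 27.12246130788352
0 [[377.0, 341.0], [400.0, 341.0], [422.0, 341.0], [377.0, 312.0], [400.0, 312.0], [422.0, 312.0]]
-10 [[376.0, 347.0], [400.0, 347.0], [423.0, 347.0], [376.0, 317.0], [400.0, 317.0], [423.0, 317.0]]
-20 [[375.0, 354.0], [400.0, 354.0], [424.0, 354.0], [375.0, 323.0], [400.0, 323.0], [425.0, 323.0]]
-30 [[374.0, 362.0], [400.0, 362.0], [425.0, 362.0], [374.0, 329.0], [400.0, 329.0], [426.0, 329.0]]
[[312.0, 341.0], [487.0, 341.0], [509.0, 341.0], [311.0, 312.0], [489.0, 312.0], [511.0, 312.0], [304.0, 354.0], [495.0, 354.0], [520.0, 354.0], [302.0, 323.0], [497.0, 323.0], [522.0, 323.0]]
[-0.1  0.3  2.  -0.   0.9  1.4] [-1.1 -0.5 -1.1]
```

The fingertips look shorter than the stated TCP: in the wrist view they sit above the handle and close on nothing. I'll open, then descend in small steps while watching the force.

servo_tool:
  rows:
    - [0,0,0,0,0,0,0.5]
    - [0,0,0,0,0,0,0.5]
    - [0,0,0,0,0,0,0.5]
    - [0,0,0,0,0,0,0.5]
    - [0,0,0,0,0,-3,0.5]
    - [0,0,0,0,0,-2,0.5]
    - [0,0,0,0,0,0,0.5]

```text
clock: 4.55
eef_pos: [437.4, -8.5, 9.9]
eef_rot: [-3.141, 0.0, 0.095]
wrist_force: [0.9, -0.1, 0.3]
finger_gap: 47.0
finger_force: 0.0
```

servo_tool:
  rows:
    - [0,0,0,0,0,-3,0.5]
    - [0,0,0,0,0,-3,0.5]
    - [0,0,0,0,0,0,0.5]

```text
clock: 4.92
eef_pos: [437.4, -8.5, 3.9]
eef_rot: [-3.141, 0.001, 0.095]
wrist_force: [0.1, -0.5, -0.5]
finger_gap: 47.1
finger_force: 0.0
```

servo_tool:
  rows:
    - [0,0,0,0,0,-3,0.5]
    - [0,0,0,0,0,0,0.5]

```text
clock: 5.18
eef_pos: [437.5, -8.5, 0.9]
eef_rot: [-3.141, 0.0, 0.095]
wrist_force: [-0.2, 0.3, 0.7]
finger_gap: 47.2
finger_force: 0.0
```

servo_tool:
  rows:
    - [0,0,0,0,0,-3,0.5]
    - [0,0,0,0,0,0,0.5]

```text
clock: 5.42
eef_pos: [437.4, -8.5, -2.1]
eef_rot: [-3.141, 0.0, 0.095]
wrist_force: [-0.1, 0.5, 0.3]
finger_gap: 46.9
finger_force: 0.0
```

servo_tool:
  rows:
    - [0,0,0,0,0,-3,0.5]
    - [0,0,0,0,0,-3,0.5]
    - [0,0,0,0,0,0,0.5]

```text
clock: 5.8
eef_pos: [437.4, -8.5, -8.1]
eef_rot: [-3.141, 0.0, 0.095]
wrist_force: [-0.1, -0.1, 0.3]
finger_gap: 47.1
finger_force: 0.0
```

servo_tool:
  rows:
    - [0,0,0,0,0,-3,0.5]
    - [0,0,0,0,0,0,0.5]

```text
clock: 6.05
eef_pos: [437.5, -8.5, -11.0]
eef_rot: [-3.142, 0.0, 0.095]
wrist_force: [-0.1, 0.2, -0.0]
finger_gap: 46.9
finger_force: 0.0
```

servo_tool:
  rows:
    - [0,0,0,0,0,-3,0.5]
    - [0,0,0,0,0,0,0.5]

```text
clock: 6.3
eef_pos: [437.4, -8.5, -14.0]
eef_rot: [-3.141, 0.0, 0.095]
wrist_force: [-0.7, -0.4, 0.2]
finger_gap: 46.9
finger_force: 0.0
```

servo_tool:
  rows:
    - [0,0,0,0,0,-3,0.5]
    - [0,0,0,0,0,0,0.5]

```text
clock: 6.55
eef_pos: [437.4, -8.5, -17.1]
eef_rot: [-3.142, 0.0, 0.095]
wrist_force: [-0.4, -1.0, 1.1]
finger_gap: 46.9
finger_force: 0.0
```

servo_tool:
  rows:
    - [0,0,0,0,0,-3,0.5]
    - [0,0,0,0,0,0,0.5]

```text
clock: 6.8
eef_pos: [437.4, -8.5, -20.1]
eef_rot: [-3.141, 0.0, 0.095]
wrist_force: [0.1, -0.6, -0.2]
finger_gap: 47.1
finger_force: 0.0
```

```bash
python3 - <<'E'
from h import *
s=manip.read_state();print(s['eef_pos'],s['wrist_force'])
im=manip.camera('wrist')[150:300,170:340]
a=manip.camera('scene')[150:220,220:300];b=manip.camera('side')[190:260,240:320]
cv2.imwrite('pics/c3.png',np.hstack([cv2.resize(im[...,::-1],(340,300),interpolation=cv2.INTER_CUBIC)]+[cv2.resize(x[...,::-1],(230,300),interpolation=cv2.INTER_CUBIC) for x in(a,b)]))
E
```

```text
[437.4  -8.5 -20.1] [ 0.1 -0.6 -0.2]
```

View pics/c3.png

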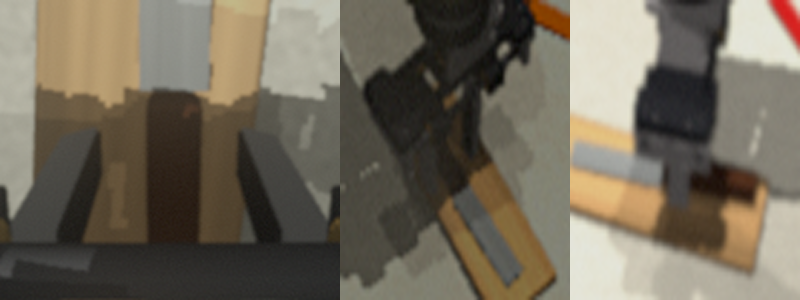

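servo_tool:
  rows:
    - [0,0,0,0,0,-3,0.5]
    - [0,0,0,0,0,0,0.5]

```text
clock: 7.2
eef_pos: [437.4, -8.5, -23.1]
eef_rot: [-3.142, 0.0, 0.095]
wrist_force: [0.1, -0.5, -0.0]
finger_gap: 47.0
finger_force: 0.0
```

servo_tool:
  rows:
    - [0,0,0,0,0,0,1]
    - [0,0,0,0,0,0,1]
    - [0,0,0,0,0,0,1]
    - [0,0,0,0,0,0,1]

```text
clock: 7.7
eef_pos: [437.6, -8.5, -22.8]
eef_rot: [3.142, -0.0, 0.095]
wrist_force: [0.2, -0.2, 0.0]
finger_gap: 17.6
finger_force: 50.0
```

servo_tool:
  rows:
    - [0,0,0,0,0,12,1]
    - [0,0,0,0,0,30,1]
    - [0,0,0,0,0,35,1]
    - [0,0,0,0,0,35,1]
    - [0,0,3.6,-4.5,30.5,0,1]
    - [0,0,3.6,-4.5,30.5,0,1]
    - [0,0,3.6,-4.5,30.5,0,1]
    - [0,0,3.6,-4.5,30.5,0,1]
    - [0,0,3.7,-4.5,30.5,0,1]
    - [0,0,0,0,0,0,1]
    - [0,0,0,0,0,0,1]

```text
clock: 9.07
eef_pos: [415.1, 143.6, 89.5]
eef_rot: [3.141, -0.0, 0.41]
wrist_force: [-0.7, -0.2, -0.8]
finger_gap: 17.5
finger_force: 50.0
```

```bash
python3 - <<'E'
from h import *
s=manip.read_state();print(s['eef_pos'],np.degrees(s['eef_rot']),s['finger_gap'],s['finger_force'])
np.savez('w4',**{k:s[k] for k in('eef_pos','eef_rot')})
im=manip.camera('wrist')[0:300,60:460]
b=manip.camera('side')[210:330,120:280]
cv2.imwrite('pics/c4.png',np.vstack([cv2.resize(im[...,::-1],(400,300)),cv2.resize(b[...,::-1],(400,300),interpolation=cv2.INTER_CUBIC)]) )
a=cv2.resize(im[:220,...,::-1],(800,440),interpolation=cv2.INTER_CUBIC) 
cv2.imwrite('pics/c4.png',np.hstack([cv2.resize(im[:240,100:340,::-1],(400,400),interpolation=cv2.INTER_CUBIC),cv2.resize(b[...,::-1],(400,400),interpolation=cv2.INTER_CUBIC)]))
E
```

```text
[415.1 143.6  89.5] [180.   -0.   23.5] 17.503854199471668 49.98425245285034
```

View pics/c4.png

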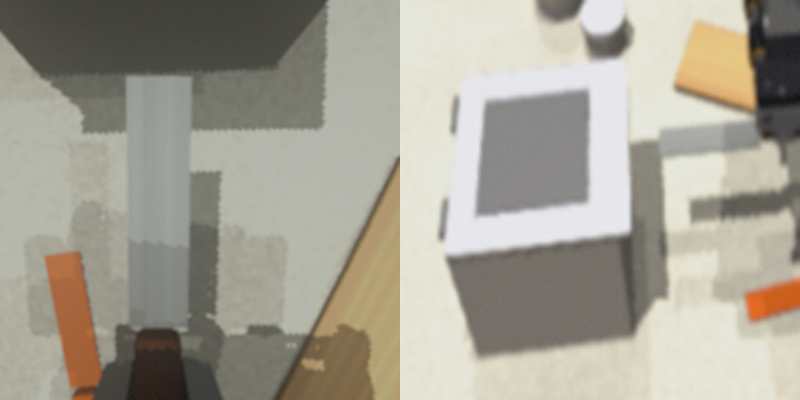

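```bash
python3 - <<'E'
from h import *
s=np.load('w4.npz');W=cam('wrist',s);D=cam('side')
t,e=tri(W,(255.1,45),D,(224.4,253.2));print("tip",t,e)
u=np.array([np.cos(.41),np.sin(.41),0]);p=s['eef_pos']
for d in(115,):print("exp tip",p+u*113+[0,0,36],proj(W,[p+u*113+[0,0,36],p+u*19+[0,0,36]]),proj(D,[p+u*113+[0,0,36]]))
for z in(110,120,125,130,140):print(z,onz(W,(255.1,45),z),onz(D,(224.4,253.2),z))
print("lid front D",onz(D,(212,228.6),137),onz(D,(212.4,279.9),137))
J=ray(W,(254.8,196.2));print("junction z125",onz(W,(254.8,196.2),125.))
E
```

```text
tip [519.1 190.4 126.1] 4.313205596152548
exp tip [518.8 188.7 125.5] [[256.5  50.8]
 [256.2 198.7]] [[223.9 252.6]]
110 [525.3 192.5 110. ] [522.7 179.1 110. ]
120 [522.8 191.4 120. ] [519.1 186.2 120. ]
125 [521.6 190.9 125. ] [517.3 189.7 125. ]
130 [520.4 190.3 130. ] [515.5 193.2 130. ]
140 [517.9 189.3 140. ] [511.9 200.3 140. ]
lid front D [570.3 136.9 137. ] [510.6 273.6 137. ]
junction z125 [433.7 152.7 125. ]
```

servo_tool:
  rows:
    - [0,0,0,9,4,0,1]
    - [0,0,0,9,4,0,1]
    - [0,0,0,9,4,0,1]
    - [0,0,0,9,4,0,1]
    - [0,0,0,9,4,0,1]
    - [0,0,0,0,0,0,1]

```text
clock: 9.93
eef_pos: [460.5, 164.2, 89.0]
eef_rot: [-3.142, 0.0, 0.411]
wrist_force: [0.6, -0.4, -0.7]
finger_gap: 17.4
finger_force: 50.0
```

servo_tool:
  rows:
    - [0,0,0,9,4,0,1]
    - [0,0,0,9,4,0,1]
    - [0,0,0,9,4,0,1]
    - [0,0,0,6,2,0,1]
    - [0,0,0,0,0,0,1]

```text
clock: 10.55
eef_pos: [493.3, 178.0, 89.0]
eef_rot: [-3.142, 0.0, 0.411]
wrist_force: [0.8, 0.3, -1.6]
finger_gap: 17.2
finger_force: 50.0
```

servo_tool:
  rows:
    - [0,0,0,0,0,8,1]
    - [0,0,0,0,0,10,1]
    - [0,0,0,0,0,10,1]
    - [0,0,0,0,0,10,1]
    - [0,0,0,0,0,10,1]
    - [0,0,0,0,0,10,1]
    - [0,0,0,0,0,10,1]
    - [0,0,0,0,0,10,1]
    - [0,0,0,0,0,10,1]
    - [0,0,0,0,0,10,1]
    - [0,0,0,0,0,0,1]

```text
clock: 11.92
eef_pos: [493.5, 178.1, 188.1]
eef_rot: [3.141, -0.002, 0.411]
wrist_force: [0.2, -0.4, -1.0]
finger_gap: 17.5
finger_force: 50.0
```

```bash
python3 - <<'E'
from h import *
s=manip.read_state();print(s['eef_pos'],s['wrist_force'])
a=manip.camera('scene')[110:240,250:450];b=manip.camera('side')[150:330,100:300]
cv2.imwrite('pics/c5.png',np.hstack([cv2.resize(x[...,::-1],(400,x.shape[0]*2),interpolation=cv2.INTER_CUBIC)[:260] for x in(a,b)]))
E
```

```text
[493.5 178.1 188.1] [ 0.2 -0.4 -1. ]
```

View pics/c5.png

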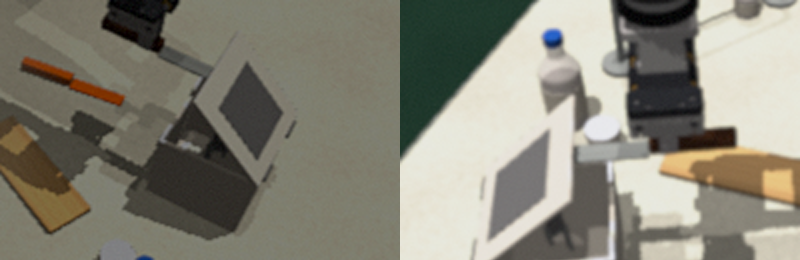

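servo_tool:
  rows:
    - [0,0,0,11,4.8,0,1]
    - [0,0,0,11,4.8,0,1]
    - [0,0,0,11,4.8,0,1]
    - [0,0,0,11,4.8,0,1]
    - [0,0,0,11,4.8,0,1]
    - [0,0,0,11,4.8,0,1]
    - [0,0,0,11,4.8,0,1]
    - [0,0,0,9,4,0,1]
    - [0,0,0,7,3,0,1]
    - [0,0,0,7,3,0,1]
    - [0,0,0,7,3,0,1]
    - [0,0,0,7,3,0,1]
    - [0,0,0,3,1.2,0,1]
    - [0,0,0,0,0,0,1]
    - [0,0,0,0,0,0,1]
    - [0,0,0,0,0,0,1]

```text
clock: 14.02
eef_pos: [610.0, 228.8, 187.3]
eef_rot: [-3.142, -0.0, 0.411]
wrist_force: [-0.3, 0.3, -0.4]
finger_gap: 17.3
finger_force: 50.0
```

servo_tool:
  rows:
    - [0,0,0,-25,-11,0,1]
    - [0,0,0,-43,-19,0,1]
    - [0,0,0,-43,-19,0,1]
    - [0,0,0,-43,-19,0,1]
    - [0,0,0,-41,-17,0,1]
    - [0,0,-3.6,4.5,-30,-20,1]
    - [0,0,-3.6,4.5,-30,-25,1]
    - [0,0,-3.6,4.5,-30,-25,1]
    - [0,0,-3.6,4.5,-31,-25,1]
    - [0,0,-3.7,4.5,-31,-25,1]
    - [0,0,0,0,0,-30,1]
    - [0,0,0,0,0,-25,1]
    - [0,0,0,0,0,-15,1]
    - [0,0,0,0,0,-8,1]
    - [0,0,0,0,0,-5,1]
    - [0,0,0,0,0,0,1]

```text
clock: 16.02
eef_pos: [437.8, -8.2, -15.6]
eef_rot: [3.142, -0.0, 0.095]
wrist_force: [0.5, -0.6, -0.5]
finger_gap: 17.3
finger_force: 50.0
```

servo_tool:
  rows:
    - [0,0,0,0,0,-4,1]
    - [0,0,0,0,0,-3,1]
    - [0,0,0,0,0,0,1]
    - [0,0,0,0,0,0,0.6]
    - [0,0,0,0,0,0,0.6]
    - [0,0,0,0,0,0,0.6]
    - [0,0,0,0,0,0,0.6]
    - [0,0,0,0,0,0,0.6]

```text
clock: 17.02
eef_pos: [437.6, -8.2, -22.8]
eef_rot: [3.142, -0.0, 0.095]
wrist_force: [0.5, 0.0, -0.1]
finger_gap: 37.4
finger_force: 0.0
```

servo_tool:
  rows:
    - [0,0,0,0,0,15,0.6]
    - [0,0,0,0,0,40,0.4]
    - [0,0,0,0,0,55,0]
    - [0,0,0,0,0,55,0]
    - [0,0,3.6,20,36,55,0]
    - [0,0,3.6,28,46,23,0]
    - [0,0,3.6,28,46,0,0]
    - [0,0,3.6,28,46,0,0]
    - [0,0,3.7,28,46,0,0]
    - [0,0,0,0,0,0,0]
    - [0,0,0,0,0,0,0]

```text
clock: 18.4
eef_pos: [567.4, 208.1, 215.8]
eef_rot: [3.141, -0.0, 0.41]
wrist_force: [0.6, 0.1, -0.8]
finger_gap: 94.2
finger_force: 0.0
```

```bash
python3 - <<'E'
from h import *
s=manip.read_state();print(s['eef_pos'],np.degrees(s['eef_rot']),s['clock'])
np.savez('w5',**{k:s[k] for k in('eef_pos','eef_rot')})
im=manip.camera('wrist')[0:240,120:390,::-1];a=manip.camera('scene')[100:240,230:420,::-1]
cv2.imwrite('pics/w5.png',im);cv2.imwrite('pics/s5.png',a)
B=np.zeros((600,800,3),np.uint8)
B[:400,:450]=cv2.resize(im,(450,400),interpolation=cv2.INTER_CUBIC);B[:258,450:]=cv2.resize(a,(350,258),interpolation=cv2.INTER_CUBIC)
# enlarged pot area
c=im[20:150,60:210];B[:600,:]=0
B[:600,:500]=cv2.resize(im[0:200,:],(500,600),interpolation=cv2.INTER_CUBIC) if 0 else 0
B[:520,:585]=cv2.resize(im,(585,520),interpolation=cv2.INTER_CUBIC);B[:158,585:]=cv2.resize(a,(215,158),interpolation=cv2.INTER_CUBIC)
cv2.imwrite('pics/c6.png',B)
E
```

```text
[567.4 208.1 215.8] [180.   -0.   23.5] 18.4
```

View pics/c6.png

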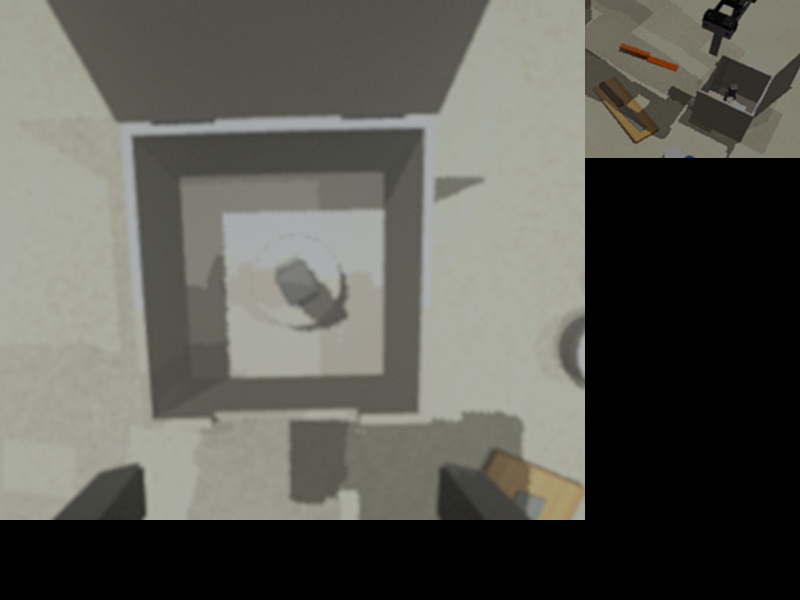

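The lid stands past upright, the knife lies on the board, and the pot stands in the box. Its grip block is at about (297,283) in the crop. I'll get the block's orientation numerically.

```bash
python3 - <<'E'
from h import *
g=cv2.cvtColor(cv2.imread('pics/w5.png'),cv2.COLOR_BGR2GRAY)
p=g[104:158,108:172];print(p.min(),p.max())
for i,r in enumerate(p): print(f"{i+104:3d}",''.join("0123456789ABCDEFGHIJ"[min(19,int(v)//11)] for v in r))
E
```

```text
82 173
104 FFFFFFFFFFFFFFFFFFFFFFFFFFFFFFFFFFFFFFFFFFFFFFFFFFFFFFFFFFFFFFFF
105 FFFFFFFFFFFFFFFFFFFFFFFFFFFFFFFFFFFFFFFFFFFFFFFFFFFFFFFFFFFFFFFF
106 FFFFFFFFFFFFFFFFFFFFFFFFFFFFFFFFFFFFFFFFFFFFFFFFFFFFFFFFFFFFFFFF
107 FFFFFFFFFFFFFFFFFFFFFFFFFFFFFFFFFFFFFFFFFFFFFFFFFFFFFFFFFFFFFFFF
108 FFFFFFFFFFFFFFFFFFFFFFFFFEEFFFFFFFFFFFFFFFFFFFFFFFFFFFFFFFFFFFFF
109 FFFFFFFFFFFFFFFFFFFFFEEFFFFFFFFFFFEFFFFFFFFFFFFFFFFFFFFFFFFFFFFF
110 FFFFFFFFFFFFFFFFFFFFFFFFFFFFFFFFFFFFFEEFFFFFFFFFFFFFFFFFFFFFFFFF
111 FFFFFFFFFFFFFFFFFFFFFFFFFFFFFFFFFFFFFFFFFFFFFFFFFFFFFFFFFFFFFFFF
112 FFFFFFFFFFFFFFFFFFFFFFFFFFFFFFFFFFFFFFFFFFFFFFFFFFFFFFFFFFFFFFFF
113 FFFFFFFFFFFFFFFFFFFFFFFFFFFFFFFFFFFFFFFFFFFFFFFFFFFFFFFFFFFFFFFF
114 FFFFFFFFFFFFFFFFFFFFFFFFFFFFFFFFFFFFFFFFFFFFFFFFFFFFFFFFFFFFFFFF
115 FFFFFFFFFFFFFFFFFFFFFFFFFFFFFFFFFFFFFFFFFFFFFFFFFFFFFFFFFFFFFFFF
116 FFFFFFFFFFFFFFFFFFFFFFFFFFFFFFFFFFFFFFFFFFFFFFFFFFFFFFFFFFFFFFFF
117 FFFFFFFFFFFFFFFFFFFFFFFFFFFFFFFFFFFFFFFFFFFFFFFFFFFFFFFFFFFFFFFF
118 FFFFFFFFFFFFFFFFFFFFFFFFFFFEEEFFFFFFFFFFFFFFFFEFFFFFFFFFFFFFFFFF
119 FFFFFFFFFFFFFFFFFFFFFFFFFEEDDDDEEFFFFFFFFFFFFFFFFFFFFF
[... 1932 characters left out ...]
EEEEEEEEEE
148 FFFFFFFFFFFFEEEEEEEEEEFFFFFFFFFFFFEEDB9887888888ABDDEEEEEEEEEEEE
149 FFFFFFFFFFFFFFFEEEEEEEEEEEEEEEEEDDDCBA98877889ABBDEEEEEEEEEEEEEE
150 FFFFFFFFFFFFFFFFFFFFFEEEEDDDDCCBBBAA99998889ABCDDEEEEEEEEEEEEEEE
151 FFFFFFFFFFFFFFFFFFFFFFFFEEDCBBAAAA99AABBBBBBCDEEEEEEEEEEEEEEEEEE
152 FFFFFFFFFFFFFFFFFFFFFFFFFFEEDCCBCCBBCDDDDDDDDEEEEEEEEEEEEEEEEEEE
153 FFFFFFFFFFFFFFFFFFFFFFFFFFFFFEEEEEDDEFFEEEEEEEEEEEEEEEEEEEEEEEEE
154 FFFFFFFFFFFFFFFFFFFFFFFFFFFFFFFFFFFFFFFFEEEEEEEEEEEEEEEEEEEEEEEE
155 FFFFFFFFFFFFFFFFFFFFFFFFFFFFFFFFFFFFFFFEEEEEEEEEEEEEEEEEEEEEEEEE
156 FFFFFFFFFFFFFFFFFFFFFFFFFFFFFFFFFFFFFFFEEEEEEEEEEEEEEEEEEEEEEEEE
157 FFFFFFFFFFFFFFFFFFFFFFFFFFFFFFFFFFFFFFFEEEEEEEEEEEEEEEEEEEEEEEEE
```

```bash
python3 - <<'E'
from h import *
W=cam('wrist',np.load('w5.npz'))
print("block",onz(W,(256.3,129.8),124),"pot disc",onz(W,(257,130),44))
# box rim inner check (crop px /2.167)
f=lambda u,v,z:onz(W,((u+.5)/2.167-.5+120,(v+.5)/2.167-.5),z)[:2]
r=np.array([f(128,128,132),f(432,122,132),f(422,418,132),f(152,416,132)]);print("box rim",r.tolist(),r.mean(0))
# rail refine
A=np.array([512.5,-433,180.]);B=np.array([721,-168,180.])
for n,src in(('scene','pics/scene0.png'),('side','pics/side0.png')):
    C=cam(n);g=cv2.GaussianBlur(cv2.cvtColor(cv2.imread(src),cv2.COLOR_BGR2GRAY).astype(np.float32),(0,0),.6)
    nv=np.array([.788,-.616,0]);out=[]
    for t in np.linspace(.08,.92,22):
        X=A+(B-A)*t;offs=np.arange(-16,16.1,1);P=proj(C,[X+nv*o for o in offs]).astype(np.float32)
        v=cv2.remap(g,P[:,:1],P[:,1:],cv2.INTER_LINEAR)[:,0];w=np.clip(np.median(v)-v-4,0,None)
        out.append((offs*w).sum()/max(w.sum(),1e-3))
    print(n,np.array(out))
E
```

```text
block [626.  232.8 124. ] pot disc [625.5 231.   44. ]
box rim [[660.3917766980437, 334.99185453092497], [720.3091027731498, 203.737067655251], [588.7781436742449, 144.45121478955255], [533.2113330925793, 274.47733703458493]] [625.7 239.4]
scene [6.3 6.2 6.  6.  5.6 5.2 5.3 5.1 5.2 4.9 4.3 4.5 4.2 4.5 4.  3.4 3.8 3.3
 3.6 3.1 2.7 2.9]
side [ 3.   3.3  2.3  2.3  2.2  2.1  1.8  1.9  1.5  1.5  1.4  1.1  0.9  2.5
  1.7  0.4  0.3 -1.7 -8.1 -7.4 -8.2 -7.8]
```

servo_tool:
  rows:
    - [0,0,8.3,20,8,0,0.4]
    - [0,0,8.3,20,8,0,0.4]
    - [0,0,8.4,18.5,8,-20,0.4]
    - [0,0,0,0,0,-30,0.4]
    - [0,0,0,0,0,-30,0.4]
    - [0,0,0,0,0,-25,0.4]
    - [0,0,0,0,0,-10,0.4]
    - [0,0,0,0,0,0,0.4]
  grip_force: 30

```text
clock: 19.5
eef_pos: [626.3, 232.0, 100.7]
eef_rot: [3.142, -0.0, 0.846]
wrist_force: [-0.6, 0.3, -0.2]
finger_gap: 56.6
finger_force: 0.0
```

servo_tool:
  rows:
    - [0,0,0,0,0,-12,0.4]
    - [0,0,0,0,0,-12,0.4]
    - [0,0,0,0,0,-10,0.4]
    - [0,0,0,0,0,-5,0.4]
    - [0,0,0,0,0,0,0.4]

```text
clock: 20.12
eef_pos: [626.2, 232.5, 60.8]
eef_rot: [-3.141, 0.0, 0.847]
wrist_force: [0.0, 0.2, -0.0]
finger_gap: 56.7
finger_force: 0.0
```

servo_tool:
  rows:
    - [0,0,0,0,0,0,1]
    - [0,0,0,0,0,0,1]
    - [0,0,0,0,0,0,1]
    - [0,0,0,0,0,0,1]
    - [0,0,0,0,0,0,1]
    - [0,0,0,0,0,0,1]

```text
clock: 20.88
eef_pos: [626.3, 232.5, 61.2]
eef_rot: [3.142, -0.0, 0.847]
wrist_force: [-0.2, 0.0, -0.2]
finger_gap: 17.7
finger_force: 30.0
```

servo_tool:
  rows:
    - [0,0,0,0,0,15,1]
    - [0,0,0,0,0,30,1]
    - [0,0,0,0,0,40,1]
    - [0,0,0,0,0,40,1]
    - [0,0,0,0,0,25,1]
    - [0,0,0,-5,-35,0,1]
    - [0,0,0,-5,-40,0,1]
    - [0,0,0,-5,-40,0,1]
    - [0,0,0,-5,-20,0,1]
    - [0,0,0,0,0,0,1]
    - [0,0,0,0,0,0,1]

```text
clock: 22.25
eef_pos: [606.4, 98.5, 211.4]
eef_rot: [3.142, -0.0, 0.848]
wrist_force: [-0.3, -0.0, -1.3]
finger_gap: 18.0
finger_force: 30.0
```

```bash
python3 - <<'E'
from h import *
s=manip.read_state();p=s['eef_pos'];print(p,np.degrees(s['eef_rot']),s['finger_gap'],s['wrist_force'])
B=np.zeros((500,800,3),np.uint8)
for k,n in enumerate(('scene','side')):
    im=manip.camera(n)[...,::-1];c=proj(cam(n),[p])[0].astype(int);print(n,c)
    q=im[c[1]-45:c[1]+55,c[0]-40:c[0]+40];cv2.imwrite(f'pics/{n}7.png',im)
    B[:,k*400:k*400+400]=cv2.resize(q,(400,500),interpolation=cv2.INTER_CUBIC)
cv2.imwrite('pics/c7.png',B)
E
```

```text
[606.4  98.5 211.4] [180.   -0.   48.6] 17.972534129619092 [-0.3 -0.  -1.3]
scene [326 172]
side [201 193]
```

View pics/c7.png

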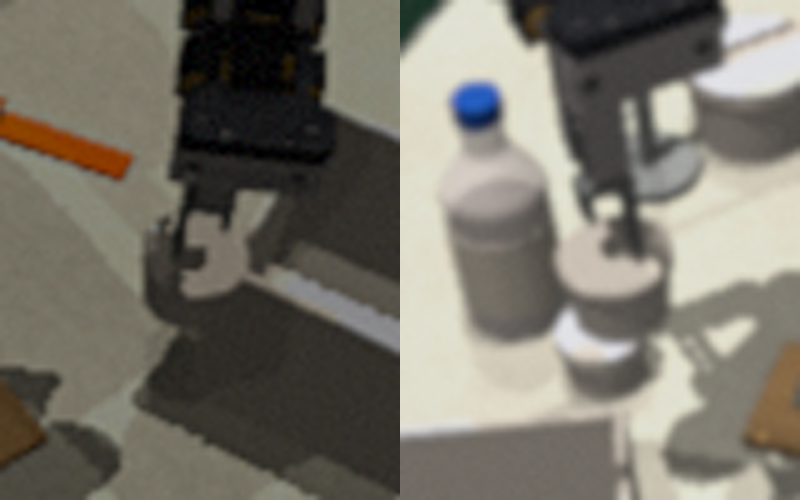

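```bash
python3 - <<'E'
from h import *
p=np.array([606.4,98.5,154.2]);a=np.radians(48.6);u=np.array([np.cos(a),np.sin(a),0])
for n in('side','scene'):
    C=cam(n);g=cv2.cvtColor(cv2.imread(f'pics/{n}7.png'),cv2.COLOR_BGR2GRAY)
    for s in(1,-1):print(n,s,proj(C,[p+s*11*u+[0,0,z] for z in(40,70,87)]).round(1).tolist())
    c=proj(C,[p+[0,0,65]])[0].astype(int);print(c)
    for y in range(c[1]-14,c[1]+16):print(y,' '.join(f"{v:3d}" for v in g[y,c[0]-13:c[0]+14]))
E
```

```text
side 1 [[198.3, 200.0], [196.8, 190.8], [195.9, 185.4]]
side -1 [[206.6, 196.8], [205.3, 187.6], [204.5, 182.3]]
[201 190]
176 221 223 223 223 215 174 116  63  49  54  62  65  67  67  65  67  66  74 106 130 115  82  66  75  94 100  92
177 222 222 224 223 222 197 142  80  51  55  62  67  65  67  65  66  65  72 103 126 114  82  67  62  71  74  81
178 219 222 223 223 224 211 163  99  57  53  61  66  66  66  65  66  65  70  92 112 107  84  65  60  64  76  95
179 210 219 222 223 223 217 180 127  79  59  58  63  67  66  66  64  67  70  85 105 107  86  68  67  80 106 129
180 192 210 221 223 223 222 206 171 124  80  60  65  65  64  67  67  66  70  83 107 113  99  82  89 109 139 152
181 179 193 214 222 223 223 222 203 162 101  64  62  64  67  65  65  64  69  83 109 128 122 113 119 133 150 161
182 174 181 205 220 223 223 221 201 162 106  71  64  68  66  66  65  62  62  77 108 136 142 138 140 145 152 157
183 171 170 191 214 222 223 214 179 137 104  82  72  68  65  63  58  56  56  63  94 128 148 150 149 150 151 160
184 163 160 178 210 221 221 209 167 123 107  98  85  68  57  54  50  51  48  55  
[... 5167 characters left out ...]
 119  95  59  50  56  86 103
181 102  54  53  61  60  58  50  48  81 103 104 103 112 119 117 115 118 116 117 117 115 104  84  64  66 102 119
182 104  54  46  60  60  51  44  44  71 105 120 119 115 119 115 115 117 119 117 111  99 108 114 110 101 114 125
183 105  51  39  51  54  52  46  46  83 112 119 118 116 115 117 115 118 118 114  89  68  70  87 106 117 118 128
184 106  50  40  41  49  49  42  49  95 120 119 118 119 118 117 118 119 110  87  59  41  43  49  66  81 100 116
185 100  50  39  43  45  47  41  45  73 108 120 120 117 110 100  91  83  71  51  42  42  40  41  40  48  62  78
186  96  53  38  43  42  42  43  40  48  74  84  81  79  72  65  57  48  43  42  44  44  42  43  42  43  39  48
```

The side profile shows the long strap on the image's right and the short one on the left. So the hook opens towards heading +48.6°, and turning it by −86.2° faces it to the rail.

servo_tool:
  rows:
    - [0,0,-6,-4,-25,0,1]
    - [0,0,-9,-5,-38,0,1]
    - [0,0,-9,-5,-38,0,1]
    - [0,0,-9,-5,-38,0,1]
    - [0,0,-9,-5,-38,0,1]
    - [0,0,-9,-5,-38,0,1]
    - [0,0,-9,-5,-38,0,1]
    - [0,0,-9,-5,-38,0,1]
    - [0,0,-9,-4,-38,0,1]
    - [0,0,-8.2,-3,-33.5,0,1]
    - [0,0,0,0,0,-15,1]
    - [0,0,0,0,0,-15,1]
    - [0,0,0,0,0,0,1]
    - [0,0,0,0,0,0,1]

```text
clock: 24.1
eef_pos: [560.7, -264.2, 181.6]
eef_rot: [-3.141, -0.0, -0.656]
wrist_force: [0.6, -0.6, -0.6]
finger_gap: 18.1
finger_force: 30.0
```

```bash
python3 - <<'E'
from h import *
s=manip.read_state();p=s['eef_pos'];print(p,np.degrees(s['eef_rot']),s['joints'],s['wrist_force'],s['clock'])
W=cam('wrist',s);g=cv2.cvtColor(manip.camera('wrist'),cv2.COLOR_RGB2GRAY);cv2.imwrite('pics/w8.png',g);np.savez('w8',**{k:s[k] for k in('eef_pos','eef_rot')})
n=np.array([.792,-.610,0]);d=np.array([.610,.792,0]);M=np.array([619,-302.5,180])
g=cv2.GaussianBlur(g.astype(np.float32),(0,0),.6)
for t in(-60,-45,-30,-15,0,15,30,45,60,75):
    o=np.arange(-16,17,2.);P=proj(W,[M+d*t+n*k for k in o]).astype(np.float32)
    print(t,P[8].round(),cv2.remap(g,P[:,:1],P[:,1:],cv2.INTER_LINEAR)[:,0].astype(int))
E
```

```text
[ 560.7 -264.2  181.6] [-180.    -0.   -37.6] [-0.5  0.4  1.3  0.   1.4  1.7] [ 0.6 -0.6 -0.6] 24.1
-60 [325. 122.] [118 137 140 140 140 126 127 145 152 136 125 143 145 176 166 176 187]
-45 [306. 122.] [112 107  90  93 108 112 128 146 154 137 113 104  99 123 180 186 188]
-30 [287. 122.] [117 129 129 128 127 113 128 148 155 136 151 150 126 138 184 187 188]
-15 [267. 122.] [102 103 104 112 121 115 130 150 156 136 154 154 129 136 183 187 186]
0 [248. 122.] [167 170 174 186 187 155 132 152 156 135 153 158 130 140 182 187 188]
15 [229. 122.] [169 163 149 132 130 119 133 153 155 136 119 126 128 131 133 139 172]
30 [210. 122.] [188 189 189 190 189 149 134 154 155 135 130 145 153 186 187 171 133]
45 [190. 122.] [190 189 189 189 189 149 136 155 153 135 129 145 153 186 189 189 189]
60 [171. 122.] [190 189 190 189 189 148 136 155 152 134 130 143 153 186 189 189 189]
75 [153. 122.] [189 189 189 189 188 148 136 154 150 133 129 142 151 185 189 188 189]
```

servo_tool:
  rows:
    - [0,0,0,8,-6.1,0,1]
    - [0,0,0,8,-6.1,0,1]
    - [0,0,0,8,-6.1,0,1]
    - [0,0,0,8,-6.1,0,1]
    - [0,0,0,8,-6.1,0,1]
    - [0,0,0,8,-6.1,0,1]
    - [0,0,0,6,-4.8,0,1]
    - [0,0,0,0,0,0,1]
    - [0,0,0,0,0,0,1]

```text
clock: 25.28
eef_pos: [614.2, -306.3, 181.2]
eef_rot: [3.142, 0.0, -0.657]
wrist_force: [-0.3, 0.4, -0.9]
finger_gap: 17.6
finger_force: 30.0
```

servo_tool:
  rows:
    - [0,0,0,0,0,-7,1]
    - [0,0,0,0,0,-7,1]
    - [0,0,0,0,0,-5,1]
    - [0,0,0,0,0,0,1]
    - [0,0,0,0,0,0,1]

```text
clock: 25.9
eef_pos: [614.3, -306.4, 162.4]
eef_rot: [-3.142, -0.0, -0.657]
wrist_force: [-0.3, -0.3, -1.4]
finger_gap: 17.5
finger_force: 30.0
```

servo_tool:
  rows:
    - [0,0,0,0,0,-1.5,1]
    - [0,0,0,0,0,0,1]

```text
clock: 26.15
eef_pos: [614.3, -306.3, 160.6]
eef_rot: [-3.142, 0.0, -0.657]
wrist_force: [0.0, 0.2, -1.3]
finger_gap: 17.9
finger_force: 30.0
```

servo_tool:
  rows:
    - [0,0,0,0,0,-1.5,1]
    - [0,0,0,0,0,0,1]

```text
clock: 26.4
eef_pos: [614.2, -306.4, 159.0]
eef_rot: [3.142, 0.0, -0.657]
wrist_force: [-0.2, -0.2, -2.2]
finger_gap: 17.9
finger_force: 30.0
```

servo_tool:
  rows:
    - [0,0,0,0,0,-1,1]
    - [0,0,0,0,0,0,1]

```text
clock: 26.65
eef_pos: [614.3, -306.4, 158.2]
eef_rot: [-3.142, -0.0, -0.657]
wrist_force: [0.0, 0.2, -0.5]
finger_gap: 17.8
finger_force: 30.0
```

servo_tool:
  rows:
    - [0,0,0,0,0,-1,1]
    - [0,0,0,0,0,0,1]

```text
clock: 26.9
eef_pos: [614.4, -306.4, 158.0]
eef_rot: [-3.141, -0.001, -0.657]
wrist_force: [-0.9, 0.6, 4.5]
finger_gap: 17.9
finger_force: 30.0
```

servo_tool:
  rows:
    - [0,0,0,0,0,0.5,1]
    - [0,0,0,5,6.5,0,1]
    - [0,0,0,5,6.5,0,1]
    - [0,0,0,5,6.5,0,1]
    - [0,0,0,5,6.5,0,1]
    - [0,0,0,5,6.5,0,1]
    - [0,0,0,0,0,0,1]

```text
clock: 27.78
eef_pos: [640.4, -272.6, 158.0]
eef_rot: [-3.14, -0.001, -0.656]
wrist_force: [1.4, 1.2, 4.8]
finger_gap: 17.8
finger_force: 30.0
```

servo_tool:
  rows:
    - [0,0,0,5,6.5,0,1]
    - [0,0,0,5,6.5,0,1]
    - [0,0,0,5,6.5,0,1]
    - [0,0,0,5,6.5,0,1]
    - [0,0,0,5,6.5,0,1]
    - [0,0,0,5.5,7,0,1]
    - [0,0,0,0,0,0,1]

```text
clock: 28.65
eef_pos: [670.9, -233.0, 158.0]
eef_rot: [-3.14, -0.001, -0.656]
wrist_force: [2.7, 1.6, 4.4]
finger_gap: 17.5
finger_force: 30.0
```

```bash
python3 - <<'E'
from h import *
s=manip.read_state();print(s['eef_pos'],s['wrist_force'],s['moment'])
# tub: white lid blob in initial scene/side pictures
for n,src,c in(('scene','pics/scene0.png',(236,279)),('side','pics/side0.png',(231,157))):
    g=cv2.cvtColor(cv2.imread(src),cv2.COLOR_BGR2GRAY);C=cam(n)
    th=cv2.threshold(g[c[1]-30:c[1]+30,c[0]-30:c[0]+30],0,255,cv2.THRESH_OTSU)
    out=[]
    for k in((0,0),):
        # expected lid circle projections for candidate centres; print for hand comparison
        for t in(80,86,92):
            X=np.array([619,-302.5,65])+t*np.array([.61,.792,0]);P=proj(C,[X+47*np.array([np.cos(a),np.sin(a),0]) for a in np.linspace(0,6.28,60)])
            print(n,t,"u",P[:,0].min().round(1),P[:,0].max().round(1),"v",P[:,1].min().round(1),P[:,1].max().round(1))
    print("row",[int(x) for x in g[c[1],c[0]-26:c[0]+27]])
E
```

```text
[ 670.9 -233.   158. ] [2.7 1.6 4.4] [ 0.5 -0.5  0.1]
scene 80 u 215.8 251.3 v 261.1 294.9
scene 86 u 218.0 253.5 v 261.3 295.1
scene 92 u 220.3 255.8 v 261.5 295.2
row [124, 125, 124, 123, 125, 125, 125, 103, 84, 86, 86, 108, 119, 105, 108, 119, 121, 121, 121, 121, 120, 121, 121, 122, 121, 118, 121, 124, 120, 119, 121, 121, 120, 120, 120, 121, 119, 120, 121, 122, 122, 125, 120, 117, 113, 113, 114, 112, 107, 94, 92, 92, 90]
side 80 u 217.8 245.5 v 149.5 166.0
side 86 u 216.3 244.0 v 150.0 166.7
side 92 u 214.7 242.5 v 150.6 167.3
row [186, 124, 74, 66, 107, 167, 206, 215, 217, 217, 215, 216, 219, 220, 221, 221, 217, 209, 204, 192, 178, 167, 164, 165, 175, 191, 197, 202, 211, 216, 218, 220, 221, 221, 221, 221, 220, 220, 219, 216, 217, 217, 218, 217, 217, 217, 217, 217, 218, 216, 210, 202, 195]
```

servo_tool:
  rows:
    - [0,0,0,0,0,0.6,1]
    - [0,0,0,0,0,0,1]
    - [0,0,0,0,0,0,0.9]
    - [0,0,0,0,0,0,0.8]
    - [0,0,0,0,0,0,0.7]
    - [0,0,0,0,0,0,0.6]
    - [0,0,0,0,0,0,0.5]
    - [0,0,0,0,0,0,0.5]
    - [0,0,0,0,0,0,0.5]

```text
clock: 29.78
eef_pos: [669.8, -234.4, 158.3]
eef_rot: [3.142, -0.0, -0.657]
wrist_force: [-0.1, -0.1, 0.0]
finger_gap: 47.0
finger_force: 0.0
```

servo_tool:
  rows:
    - [0,0,0,0,0,10,0.5]
    - [0,0,0,0,0,20,0.5]
    - [0,0,0,0,0,30,0.5]
    - [0,0,0,0,0,40,0.5]
    - [0,0,0,-20,10,30,0.5]
    - [0,0,0,-40,20,10,0.5]
    - [0,0,0,-40,20,0,0.5]
    - [0,0,0,-40,20,0,0.5]
    - [0,0,0,-40,20,0,0.5]
    - [0,0,0,0,0,0,0.5]
    - [0,0,0,0,0,0,0.5]
    - [0,0,0,0,0,0,0.5]

```text
clock: 31.28
eef_pos: [490.4, -144.7, 298.1]
eef_rot: [3.141, 0.0, -0.658]
wrist_force: [0.2, -0.2, -0.9]
finger_gap: 46.8
finger_force: 0.0
```

```bash
python3 - <<'E'
from h import *
s=manip.read_state();print(s['eef_pos'],s['wrist_force'],s['clock'])
def blk(n):return cv2.cvtColor(manip.camera(n),cv2.COLOR_RGB2GRAY)
A={n:blk(n) for n in('scene','side')};[manip.camera('wrist') for _ in range(10)];B={n:blk(n) for n in('scene','side')}
X=np.array([671,-233,101.])
for n in A:
    C=cam(n);P=proj(C,[X,X+[0,0,40],X+[0,0,84],X+[0,0,120]]);print(n,P.round(1).tolist())
    d=cv2.absdiff(A[n],B[n]);c=P[1].astype(int);print("motion",d[c[1]-25:c[1]+25,c[0]-25:c[0]+25].mean())
    g0=cv2.imread(f'pics/{n}0.png',0)
    r=B[n][c[1]-24:c[1]+22:2,c[0]-22:c[0]+23:2]
    for row in r: print(''.join("0123456789ABCDEFGHIJKLMN"[int(v)//11] for v in row))
E
```

```text
[ 490.4 -144.7  298.1] [ 0.2 -0.2 -0.9] 31.275
scene [[235.6, 271.9], [234.9, 265.5], [234.2, 258.0], [233.5, 251.3]]
motion 1.348
66CBBBA9A9999ABBBBBBBBB
66BBBBBA99BBBBBBBBBBBBB
66BBBBBBBBBBBBBBBBBBBBB
6ABBBBBBB7789BBBBBBBBBB
CBBBBBBBA6666BBBBBBBBBB
BBBBBBBB96665BBBBBBBBBB
BBBBBBBB95564BBBBBBBBBB
BBBBBBBB91223BBBBBBBBBB
8888888762223ABBBBBBBBB
56667774533358888888899
ABAAA998455655666777888
BBBBBB9873226AABA999988
AAAAA84554779ABBBAAABBB
BBBBB955555555575BBAAAA
BBBBBA77775857766BBBAAA
BBBBCAABAAACBCCC9BBBAAB
BBBB877BCCBCCBC89BBBAAB
BBB97775ACCCCB749ABBBAB
BBB8555444765446AABBBAA
BBB655554444446AABBBBAA
BB767776554444679A9A9A9
BA667776555555555677688
A655777765555AAAAAAA778
side [[229.5, 149.7], [228.8, 139.6], [228.0, 127.9], [227.2, 118.0]]
motion 0.9424
JJJJJJJJHCBCBCBBCCCCIII
JJJJJJJJFBCBBBBBCBBDIIJ
JJJJJJJJEB9AABBCCCBEIIH
JJJJJJJICB6657BCBCCEGDB
GGHHHHHGGF7437EDCCCB9BE
IIIIIIIIIH8438EDBABDGII
IIJIJJJJJH74469ACFIIJJI
IIIIHIHHHFA667FHIJIJJII
DCCCBCCCB97646HJJIIJJIJ
A9ABBB98789946HJIJJJJIJ
BBBA8889ADGF55EHIIJJIJJ
B978899AFJJF648CIJJJJJJ
6899999CIGDB55AEIJIIJJJ
5799AAABDDFE9CHIGIJJJJJ
5AFFEFFDDHIIIJIEFJJJJJJ
5BIJIJIIDACDDC98HJJJIIJ
5AIJJIJJE8777668HIJJJJJ
68HJIIJIG9776669HIIIJIJ
67HIIIIJIC87767BGIJJJJJ
86HIJJIJJIE988ABBDHJJJJ
86GJIIJJJID888999BEIIII
A5EIIJJJHF977777ACGIIJJ
C5DIIIHGBDDA8778DFIHJJI
```

```bash
python3 -c "
from cell import manip
print(manip.sign_off())"
```

```text
the job is handed in; nothing more can be done
None
```

I handed the job in at about 32 s: the lid was levered up with the knife and stands open, the knife is back flat on its board, and the pot was slid along the rail and hangs above the wide tub. The last camera frames were consistent with this, but sign-off returned no verdict.

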